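# Seat an unbruised shaft seal in the bench gauge

### The arm

A 7-joint arm with a two-finger parallel gripper is mounted at the origin on a cart in front of the work surface, level with it; the furniture and walls round the work are solid. World frame = base frame: x ahead of the robot, y to its left, z up, the work surface at z = 0. Lengths are in m, angles in rad, forces in N, time in s.
With the tool pointing down it reaches from about 0.4 to 0.875 m from the base axis. Payload 19.3 kg.
Tool frame: the origin (TCP) lies between the finger pads; the fingertips stand 17 mm ahead of it and the grasp point (between the pads) lies 2 mm behind it; z points along the fingers, y is the line along which they close (so a half turn about z gives the same grasp; the last joint's range is limited). The gripper opens to 85 mm and grips with 20 to 120 N. Pads are 22 mm wide; open, the fingers measure 114 mm over their backs; the gripper's body (76 mm by 85 mm) begins 54 mm behind the grasp point. The pads swing forward as they close: fully open they stand 13 mm farther back than shut.
Start: joints at [1.054, 0.521, -0.036, 1.599, 0.021, 1.021, -0.113], TCP at [0.27, -0.564, 0.227] pointing down, gripper open.
Joint ranges: [-2.91, 2.91], [-0.3, 2.13], [-1.5, 1.42], [0.17, 2.43], [-1.26, 4.41], [0.16, 1.93], [-2.52, 2.52]. Speed limits (rad/s): [1.89, 1.89, 2.39, 2.39, 3.01, 3.01, 3.01].

### API

Orientations are given as [roll, pitch, yaw] about the fixed x, y, z axes, in that order (R = Rz(yaw) Ry(pitch) Rx(roll)).
In Python, from workcell import bot gives the robot as it stands.
- The arm moves only by the shell command python3 -m inch 'ROWS' [FORCE]. ROWS is JSON, a list of rows, each a list of 7 numbers: the shift along the tool's x, y, z in units of 200 mm (1.0 is 200 mm), then the turn, a rotation vector about the tool's x, y, z in units of 90 degrees (1.0 is 90 degrees), then the opening, from 0 (shut) to 1 (fully open). In form: [[x, y, z, rx, ry, rz, grip], ...]. A call has 1 to 20 rows; each row is the pose to reach, as a shift and turn from the pose commanded when the call began, along the tool's axes at that moment; what a row does not reach only later rows make up. A row lasts 1/8 s, in which the tool goes at most 62.5 mm and 10.7 degrees, less where a joint would pass 70% of its speed; a pose out of reach is approached as far as the arm can. A call with a number of a shift or a turn outside -1 to 1 is refused whole. A call with a gripper value outside its range is refused whole. The fingers move at their own pace and stop on an object; FORCE is the grip in N (left out, the last holds). Time passes only in rows, so rows that repeat a pose let the fingers close. It gives the time, the measured TCP pose, the force, the opening and the grip force at its end, in the units of the state.
- bot.observe(): the state, without advancing time (a new reading comes with each control period).
- bot.grab_frame(name): name is "scene" or "top" or "wrist"; returns a dict with "img" (480x640x3 uint8, red, green, blue), "z_map" (480x640 float32, m along the optical axis (not along the pixel's ray), 0 where there is no reading), "vfov" (degrees; the focal length in pixels is half the picture's height over the tangent of half this angle, whatever the lens; pixels are square), "cx", "cy" (the principal point, pixels), "distortion" ([k1, k2, p1, p2, k3] as OpenCV has them; the pictures are not rectified), "rvec" (rotation vector, rad) and "tvec" (3), from world to camera coordinates, as OpenCV has them. Camera axes: x right, y down, z forward; pixel columns grow to the right and rows downward; lengths in m; the calibration is good to about 2 mm. A picture is of the moment at which its call begins.
- bot.job_done(): hands the job in; it is judged then, once.
The state is a dict: "clock": time; "qpos": joint angles; "qd": joint speeds; "joint_efforts": joint torques, N m; "position": TCP position; "tool_rot": TCP orientation; "force": force on the tool from outside, world axes, zero at the start; "moment": the same for the moment, N m; "grip_width": finger opening in m; "finger_force": force on a finger pad.
Only numpy, scipy, OpenCV 4.12 (cv2) and the standard library are available. Lean on these libraries where they do the work, as an engineer would, in place of code of your own. Each camera call takes 0.05 s, during which the arm holds its last target. There are 200 camera calls.

### The job

Slide the black rubber seal flat along the bench, drawing it by its hole, round the jars and the box and into the bench gauge until it sits against both the back rail and the fixed anvil; the rubber marks easily, so never pinch it, lift it or press on it with more than 15 N. Then push the gauge's slide (by its post) toward the seal until its sprung plunger touches the seal and is pressed about half way in, never all the way; draw the slide back first if it stands in the way. Leave the jars and the box where they are.

Things in the scene. Friction and masses are not known exactly. Their poses are not given: they have to be found in the camera images.
- seal: the rubber shaft seal: a flat black ring lying on the bench, 116 mm outside diameter, hole about 58 mm across, 16 mm thick, about 0.12 kg. Origin: centre of its underside, on the ring's axis; z up.
- gauge: bare steel bench gauge, fixed. Origin: on the bench where a seated seal's centre lies; z up. In its frame, mm: back rail with face at x=+58 (26 thick, y -88 to +218); fixed anvil with face at y=-58 (26 thick, x -30 to +58); both 28 high with 6 mm screw heads on top. No floor: the seal slides on the bench and enters from the open side, -x. The slide runs on the rail, closing toward -y.
- slide (a joint): travel q of the gauge's slide, 0 (open) to 0.09 m, growing as it closes (gauge -y). It stays where put and takes about 6 N to move. The free plunger's face stands at gauge y = 108 mm - q (way in 166 mm - q wide, seal 116). Its dark head, 40 mm high, 36 mm along y and centred on y = 166 mm - q, spans x -20 to +54 mm.
- slide_post (a point): centre of the top of the slide's upright round post, 90 mm above the bench; the post is 22 mm in diameter and rises from the head's top at 40 mm. In the gauge frame it stands at x=+12 mm, y = 166 mm - q.
- plunger (a joint): how far the slide's sprung plunger is pressed into the slide, 0 (free, standing 40 mm out of the head) to 0.024 m (fully pressed in). Its round contact face is 18 mm across, its centre 11 mm above the bench at gauge x=0. The spring gives 0.15 N per mm.
- cream_jar: cream-coloured round jar with ribbed lid, 64 mm diameter, 129 mm high, loose; origin at the centre of its underside.
- tan_jar: tan round jar with a black lid, 54 mm diameter, 113 mm high, loose; origin at the centre of its underside.
- nut_jar: clear round jar of nuts with a cream lid, 60 mm diameter, 78 mm high, loose; origin at the centre of its underside.
- parts_box: white and blue cardboard box, 100 mm (its x) by 66 mm (its y), 50 mm high, loose; origin at the centre of its underside. The fixed things stand along the back (x above 0.77 m) and the sides (y below -0.46 m or above 0.5 m).
Things that resemble listed ones, but are neither listed nor needed, are in the scene too. What is meant by the seal is not pink or white, and is the larger of those in its own colour.

How it is judged:
On the way:
1. the seal lies flat in the gauge, within 8 mm of the back rail and of the anvil, the plunger not yet pressed in (x of seal in the frame of gauge between -0.008 and 0.004 m and y of seal in the frame of gauge between -0.004 and 0.008 m and height (world z) of seal below 0.005 m and value of joint plunger below 0.007 m), for 0.2 s.
At the end, for the whole second after the job is handed in: the seal lies flat and still in the gauge, within 7 mm of the back rail and 4 mm of the fixed anvil, and the plunger rests against it, pressed in between 7 and 17 mm of its 24 mm (x of seal in the frame of gauge between -0.007 and 0.004 m and y of seal in the frame of gauge between -0.004 and 0.004 m and height (world z) of seal below 0.005 m and angle between seal's own z axis and vertical below 0.06 rad and linear speed of seal below 0.02 m/s and value of joint plunger between 0.007 and 0.017 m); the robot touches nothing.
It fails at once if the robot presses on the seal with more than 15 N (contact force between any of the fingers, the arm and seal above 15 N).
It fails at once if the seal is lifted or tipped off the bench (height (world z) of seal above 0.015 m or angle between seal's own z axis and vertical above 0.25 rad).
It fails at once if the plunger is pressed nearly all the way in (over 22 mm) (value of joint plunger above 0.022 m).
It fails at once if a jar or the box is pushed more than 15 mm out of place or tipped (distance of any of cream_jar, tan_jar, nut_jar, parts_box from where it was at the start of the episode above 0.015 m or angle between any of cream_jar, tan_jar, nut_jar's own z axis and vertical above 0.3 rad).
It also fails if it takes over 72 s, if anything falls off the work surface, if the arm or the gripper's body presses on something with over 40 N, if the wrist force passes 120 N, or if a joint passes its speed limit or range.

## Working session

There is one attempt and no reset: what is moved stays moved. The work goes in short steps, Python scripts to look and compute and a shell command to move; the robot and the scene stay as the last step left them, time stands still between calls to the robot, and variables do not carry over. Pictures are saved under pics/ and viewed, at most 12 in all, crops included, and the job is handed in when it is done.

```bash
ls; mkdir -p pics; cat > h.py <<'E'
import numpy as np, cv2
from workcell import bot
def grab(n):
    f=bot.grab_frame(n); h=f["img"].shape[0]
    fl=h/2/np.tan(np.radians(f["vfov"])/2)
    f["K"]=np.array([[fl,0,f["cx"]],[0,fl,f["cy"]],[0,0,1]]); f["D"]=np.array(f["distortion"],float)
    f["R"]=cv2.Rodrigues(np.array(f["rvec"],float))[0]; f["t"]=np.array(f["tvec"],float).reshape(3)
    return f
def plane(f,uv,z):
    uv=np.array(uv,float).reshape(-1,1,2)
    n=cv2.undistortPoints(uv,f["K"],f["D"]).reshape(-1,2)
    d=np.c_[n,np.ones(len(n))]@f["R"]; c=-f["R"].T@f["t"]
    return c+d*((z-c[2])/d[:,2])[:,None]
def cloud(f):
    h,w=f["z_map"].shape; v,u=np.mgrid[:h,:w]
    n=cv2.undistortPoints(np.c_[u.ravel(),v.ravel()].astype(float).reshape(-1,1,2),f["K"],f["D"]).reshape(-1,2)
    P=np.c_[n,np.ones(len(n))]*f["z_map"].reshape(-1,1)
    return ((P-f["t"])@f["R"]).reshape(h,w,3)
E
python3 - <<'E'
from h import *
import pickle
s=bot.observe();print(s["position"],s["tool_rot"],s["clock"],s["force"])
for n in ("top","scene"):
    f=grab(n);cv2.imwrite(f"pics/{n}0.png",f["img"][:,:,::-1]);pickle.dump(f,open(n+".pkl","wb"))
    print(n,-f["R"].T@f["t"],f["R"][2],f["vfov"],f["D"])
E
```

```text
pics
[ 0.26988339 -0.5633629   0.22621444] [-3.14047054e+00  7.49162708e-05  4.46748322e-01] 0.0 [-0.22409706 -0.40748804 -0.80997672]
top [ 0.37577448 -0.12578403  1.15321313] [ 0.13866007 -0.01722198 -0.99019028] 56.072407514936046 [-0.0526063  0.         0.         0.         0.       ]
scene [-0.46846917 -0.8411855   1.0148738 ] [ 0.65585342  0.46092473 -0.59783332] 43.96837372006786 [0.05217717 0.         0.         0.         0.        ]
```

View pics/top0.png

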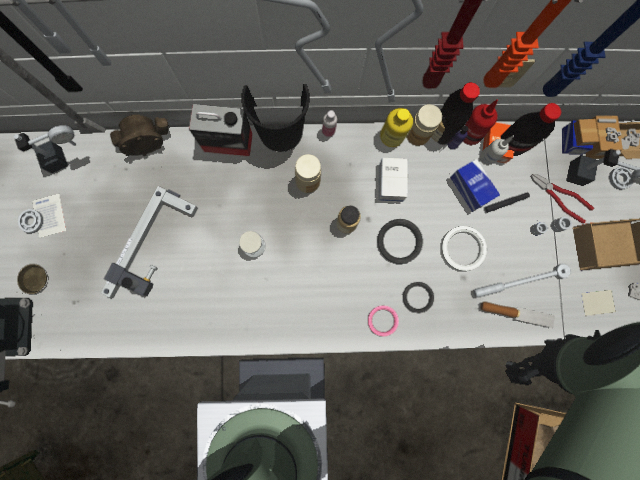

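View pics/scene0.png

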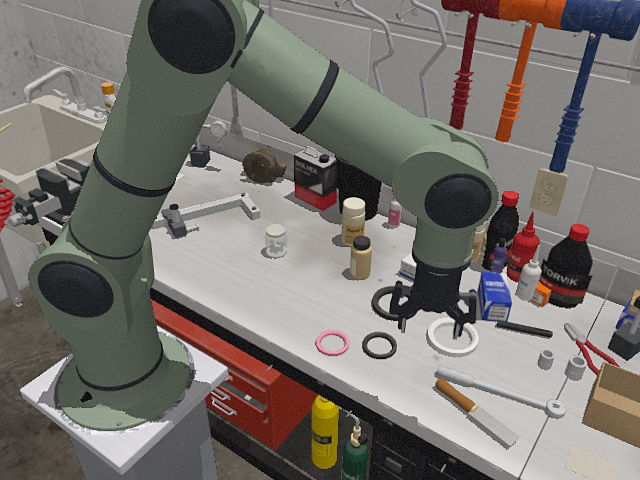

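The top view shows the black seal at (400,242), with a smaller black ring at (418,297). The gauge corner is at (160,190): the rail runs to (108,295) and the anvil to (195,210). The slide is at (130,280) with its post at about (151,270). Jars: cream (307,172), tan (347,218), nut (251,245). The white box is at (393,180). The scene view agrees with this layout.

```bash
python3 - <<'E'
from h import *
import pickle
f=pickle.load(open("top.pkl","rb")); im=f["img"]; P=cloud(f)
g=cv2.cvtColor(im,cv2.COLOR_RGB2GRAY)
# seals
m=((g<75)).astype(np.uint8); m[:205]=0;m[330:]=0;m[:,:370]=0;m[:,445:]=0
cs,hi=cv2.findContours(m,cv2.RETR_CCOMP,cv2.CHAIN_APPROX_NONE)
for i,c in enumerate(cs):
    if cv2.contourArea(c)>150:
        w=plane(f,c.reshape(-1,2),0.016)[:,:2].astype(np.float32)
        (x,y),(a,b),_=cv2.fitEllipse(w); print("ring",hi[0][i][3],x,y,a,b, "median z",np.median(P[c[:,0,1],c[:,0,0],2]))
# heights
Z=P[:,:,2]
def blob(name,win,lo,hi):
    u0,v0,u1,v1=win; S=np.zeros(Z.shape,bool); S[v0:v1,u0:u1]=1
    S&=(Z>lo)&(Z<hi); q=P[S]
    if len(q)<5: print(name,"few",len(q));return q
    r=cv2.minAreaRect(q[:,:2].astype(np.float32)); print(name,len(q),"zmed %.3f max %.3f"%(np.median(q[:,2]),q[:,2].max()),np.round(r[0],4),np.round(r[1],4),round(r[2],1));return q
print("bench z",np.median(Z[230:260,280:330]))
blob("cream",(280,140,335,205),.115,.14)
blob("tan",(325,195,370,245),.1,.125)
blob("nut",(230,225,275,265),.068,.09)
blob("wbox",(370,150,415,210),.04,.06)
blob("blue",(445,150,500,215),.03,.08)
blob("gauge",(95,180,205,300),.020,.033)
blob("head",(95,250,165,305),.036,.048)
blob("post",(95,250,175,305),.08,.1)
cr=cv2.resize(im[175:310,90:210],None,fx=5,fy=5,interpolation=cv2.INTER_CUBIC)[:600*5//5+75];cv2.imwrite("pics/g.png",cv2.resize(cr,(533,600))[:,:,::-1])
# rail & anvil points
S=np.zeros(Z.shape,bool);S[180:300,95:205]=1;S&=(Z>.022)&(Z<.031)
np.save("gp.npy",P[S])
E
```

```text
ring -1 0.3973251283168793 -0.39789241552352905 0.07295846939086914 0.07590515911579132 median z 0.010031485202101571
ring 0 0.3975290358066559 -0.3972794711589813 0.061214957386255264 0.06265278905630112 median z 0.008618356475287609
ring -1 0.5410738587379456 -0.358022540807724 0.11013787239789963 0.11356411874294281 median z 0.01345068466747366
ring 3 0.5402711629867554 -0.35781610012054443 0.08718496561050415 0.08873649686574936 median z 0.010204956801024137
bench z 0.000261565475863574
cream 513 zmed 0.129 max 0.135 [ 0.7083 -0.1292] [0.0569 0.0589] 89.2
tan 273 zmed 0.113 max 0.117 [ 0.5934 -0.2256] [0.0417 0.0421] 39.4
nut 387 zmed 0.078 max 0.083 [0.5393 0.0143] [0.052  0.0522] 56.5
wbox 984 zmed 0.050 max 0.057 [ 0.7018 -0.3469] [0.0635 0.1025] 86.2
blue 1344 zmed 0.063 max 0.080 [ 0.6971 -0.5796] [0.1176 0.1216] 31.7
gauge 1450 zmed 0.028 max 0.033 [0.5387 0.2799] [0.1152 0.3059] 62.7
head 538 zmed 0.041 max 0.048 [0.4452 0.3328] [0.1109 0.0735] 63.7
post 85 zmed 0.092 max 0.097 [0.4472 0.3065] [0.0228 0.0217] 12.2
```

View pics/g.png

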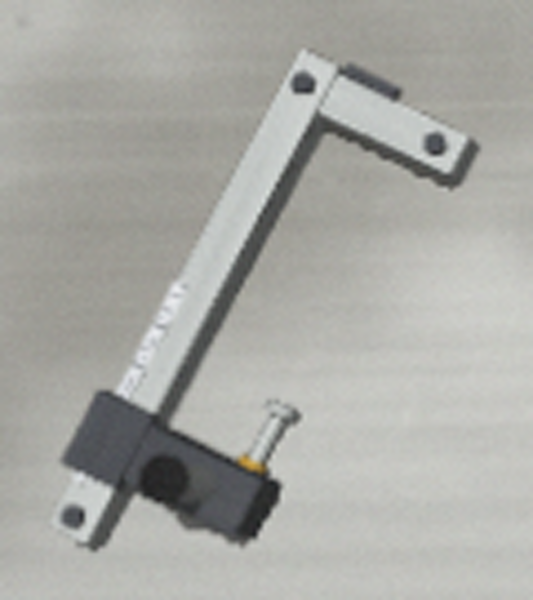

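```bash
cat >> h.py <<'E'
from scipy.spatial.transform import Rotation as Ro
def need(p):  # world target -> tool units
    s=bot.observe(); R=Ro.from_euler('xyz',s["tool_rot"]); return np.round(R.inv().apply(np.array(p)-s["position"])/.2,3)
E
python3 -m inch '[[0.3,-0.06,0,0,0,-0.1,0.5],[0.6,-0.12,0,0,0,-0.2,0.5],[0.9,-0.18,0,0,0,-0.3,0.5],[1,-0.2,0,0,0,-0.41,0.5],[1,-0.2,0,0,0,-0.41,0.5],[1,-0.2,0,0,0,-0.41,0.5]]' 20
python3 - <<'E'
from h import *
P=np.load("gp.npy")[:,:3]; th=np.radians(62.7); o=np.array([.5841,.2261])
for k in range(6):
    ex=np.array([np.cos(th),np.sin(th)]);ey=np.array([-ex[1],ex[0]])
    d=P[:,:2]-o; X=d@ex;Y=d@ey
    r=(X>50)&(X<92)&(Y>-50)&(Y<100)if 0 else (X>.05)&(X<.092)&(Y>-.05)&(Y<.11)&(P[:,2]>.025)
    a=(Y<-.05)&(Y>-.092)&(X>-.025)&(X<.05)&(P[:,2]>.025)
    kx=np.polyfit(Y[r],X[r],1); ky=Y[a].mean(); kxx=np.polyval(kx,0)
    th-=kx[0]; o=o+ex*(kxx-.071)+ey*(ky+.071)
print(r.sum(),a.sum(),np.ptp(X[r]),np.ptp(Y[a]),np.degrees(th),o,kx)
for p in ([.4472,.3065],): print("post",(np.array(p)-o)@ex,(np.array(p)-o)@ey)
for yw in ( .02,): 
  for xw in (-.1,-.005): print(xw,yw,o+ex*xw+ey*yw)
print(need([.541,-.358,.17]))
E
```

```text
clock: 0.85
position: [0.432, -0.442, 0.2266]
tool_rot: [-3.141, 0.0, 1.087]
force: [-1.0, -0.1, 0.0]
grip_width: 0.0427
finger_force: 0.0
536 226 0.027831643996827374 0.02611577900849993 63.03131227488138 [0.58296146 0.22458798] [-0.00061024  0.07100274]
post 0.011339648839289791 0.15815234975154832
-0.1 0.02 [0.51973718 0.14457117]
-0.005 0.02 [0.56287167 0.22921404]
[0.626 0.287 0.282]
```

```bash

python3 -m inch '[[0.31,0.14,0.14,0,0,0,0.5],[0.626,0.287,0.282,0,0,0,0.5],[0.626,0.287,0.282,0,0,0,0.5],[0.626,0.287,0.282,0,0,0,0.5]]'
python3 - <<'E'
from h import *
import pickle
f=grab("wrist");cv2.imwrite("pics/w1.png",f["img"][:,:,::-1]);pickle.dump(f,open("w1.pkl","wb"))
t=grab("top")
print(-f["R"].T@f["t"],f["R"][2])
g=cv2.cvtColor(f["img"],cv2.COLOR_RGB2GRAY); P=cloud(f)
print(P[::60,::80,2].round(3))
E
```

```text
clock: 1.35
position: [0.5419, -0.3562, 0.1695]
tool_rot: [-3.14, 0.0, 1.09]
force: [0.5, -0.8, -0.3]
grip_width: 0.0428
finger_force: 0.0
[ 0.58085168 -0.28317221  0.3159226 ] [-0.14874314 -0.28240108 -0.94769463]
[[-0.001 -0.    -0.    -0.001  0.113 -0.    -0.003 -0.001]
 [-0.    -0.001 -0.    -0.001  0.068 -0.002 -0.001  0.048]
 [-0.001 -0.001 -0.001 -0.001 -0.001  0.001  0.05   0.049]
 [-0.001 -0.001 -0.002  0.    -0.002 -0.001  0.051 -0.   ]
 [-0.001  0.01  -0.001 -0.001 -0.001 -0.002 -0.001 -0.001]
 [-0.882  0.009 -0.001  0.003 -0.001 -0.001 -0.     0.02 ]
 [-0.881 -0.88  -0.     0.221 -0.002  0.221  0.22   0.064]
 [-0.881 -0.878  0.232  0.249 -0.001  0.249  0.233  0.243]]
```

View pics/w1.png

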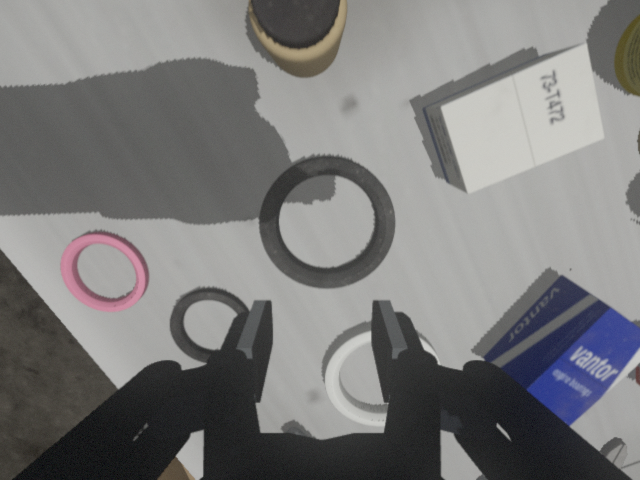

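The wrist view shows the seal centred at about (327,221). Its hole is about 98 px across against 133 px for the outside, which is larger than the stated 58 mm. I'll measure it.

```bash

python3 - <<'E'
from h import *
import pickle
f=pickle.load(open("w1.pkl","rb"))
hsv=cv2.cvtColor(f["img"],cv2.COLOR_RGB2GRAY); P=cloud(f)
m=((P[:,:,2]>.005)&(P[:,:,2]<.02)).astype(np.uint8); m[:145]=0;m[298:]=0;m[:,:250]=0;m[:,405:]=0
q=P[m>0]; print(len(q),q[:,2].max(),np.percentile(q[:,2],[50,90]))
(c,r)=cv2.minEnclosingCircle(q[:,:2].astype(np.float32)); print("cloud circle",c,r)
c2=(q[:,:2].max(0)+q[:,:2].min(0))/2; rr=np.linalg.norm(q[:,:2]-c2,axis=1); print(c2,np.percentile(rr,[0,1,50,99,100]))
for lo,hi in((.005,.008),(.008,.011),(.011,.014),(.014,.018)):
    k=(q[:,2]>lo)&(q[:,2]<hi); print(lo,k.sum(),np.percentile(rr[k],[1,50,99]))
g=(hsv<95).astype(np.uint8)*0
s=bot.observe(); 
for p in (s["position"],s["position"]*[1,1,0],np.array([*c2,.01])):
    print(cv2.projectPoints(np.array(p,float).reshape(1,3),np.array(f["rvec"],float),np.array(f["tvec"],float),f["K"],f["D"])[0].ravel())
print(need([*c2,.10]))
E
```

```text
6673 0.017232830350085708 [0.01357405 0.01509079]
cloud circle (0.5439735054969788, -0.3625392019748688) 0.058175262063741684
[ 0.5438472  -0.36247832] [0.04206168 0.04299462 0.05036283 0.05794733 0.05821325]
0.005 342 [0.04248514 0.04332641 0.05806812]
0.008 708 [0.04303982 0.04434512 0.05803954]
0.011 3100 [0.04426013 0.05006198 0.05794589]
0.014 2523 [0.04745148 0.05161549 0.05704505]
[320.10778679 319.36522325]
[321.16332302 219.22533307]
[326.65328375 224.68419924]
[-0.01   0.024  0.353]
```

```bash

python3 -m inch '[[-0.007,0.017,0,0,0,0,0.12],[-0.007,0.017,0.2,0,0,0,0.12],[-0.007,0.017,0.4,0,0,0,0.12],[-0.007,0.017,0.58,0,0,0,0.12],[-0.007,0.017,0.66,0,0,0,0.12],[-0.007,0.017,0.70,0,0,0,0.12],[-0.007,0.017,0.725,0,0,0,0.12],[-0.007,0.017,0.725,0,0,0,0.12]]'
python3 - <<'E'
from h import *
f=grab("wrist");cv2.imwrite("pics/w2.png",f["img"][:,:,::-1])
for p in ((.43,-.15),(.425,.03)):print(need([*p,.023]))
E
```

```text
clock: 2.45
position: [0.5445, -0.3597, 0.026]
tool_rot: [3.141, 0.0, 1.091]
force: [1.3, 0.1, 0.3]
grip_width: 0.0101
finger_force: 0.0
[ 0.665 -0.992  0.015]
[ 1.452 -1.43   0.014]
```

View pics/w2.png

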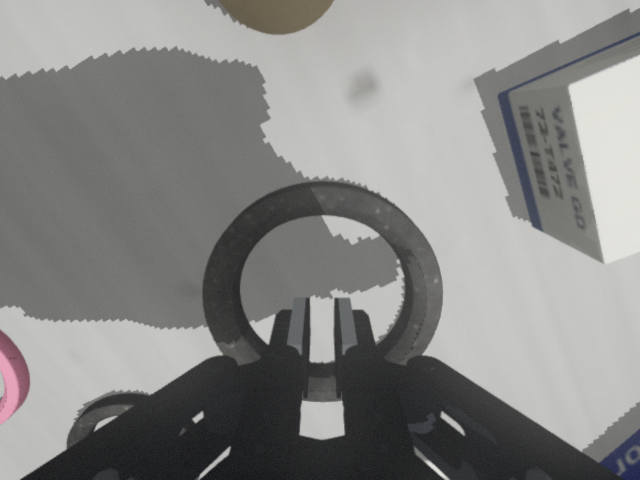

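The fingers are inside the hole, at about (325,310). The ring centre is about (322,290), and there is wide clearance. I'll start the slow drag.

```bash

python3 -m inch '[[0,0,0.018,0,0,0,0.12],[0.013,-0.02,0.018,0,0,0,0.12],[0.027,-0.04,0.018,0,0,0,0.12],[0.04,-0.06,0.018,0,0,0,0.12],[0.053,-0.08,0.018,0,0,0,0.12],[0.067,-0.1,0.018,0,0,0,0.12],[0.08,-0.12,0.018,0,0,0,0.12],[0.093,-0.14,0.018,0,0,0,0.12],[0.107,-0.16,0.018,0,0,0,0.12],[0.12,-0.18,0.018,0,0,0,0.12],[0.133,-0.2,0.018,0,0,0,0.12],[0.147,-0.22,0.018,0,0,0,0.12],[0.16,-0.24,0.018,0,0,0,0.12],[0.187,-0.28,0.018,0,0,0,0.12]]'
cat >> h.py <<'E'
def seal(f,lo=.006,hi=.02):  # fit ring near TCP from wrist depth: top-surface points
    P=cloud(f); s=bot.observe(); p=s["position"]
    g=cv2.cvtColor(f["img"],cv2.COLOR_RGB2GRAY)
    k=(P[:,:,2]>lo)&(P[:,:,2]<hi)&(np.hypot(P[:,:,0]-p[0],P[:,:,1]-p[1])<.115)&(g<110)
    k=cv2.morphologyEx(k.astype(np.uint8),cv2.MORPH_OPEN,np.ones((3,3)))
    q=P[k>0][:,:2]
    from scipy.optimize import least_squares
    fun=lambda c:np.linalg.norm(q-c[:2],axis=1)-.0505
    r=least_squares(fun,p[:2],loss="soft_l1",f_scale=.004)
    rr=np.linalg.norm(q-r.x,axis=1)
    return r.x,len(q),np.percentile(rr,[2,50,98])
E
python3 - <<'E'
from h import *
print(bot.observe()["position"],seal(grab("wrist")),seal(grab("top")))
for p in ((.43,-.15),(.425,.03)):print(need([*p,.0225]))
E
```

```text
clock: 4.25
position: [0.5116, -0.3002, 0.0218]
tool_rot: [3.141, 0.0, 1.09]
force: [-0.7, -0.4, 0.8]
grip_width: 0.0104
finger_force: 0.0Traceback (most recent call last):
  File "<stdin>", line 2, in <module>
  File "h.py", line 32, in seal
    return r.x,len(q),np.percentile(rr,[2,50,98])
                      ~~~~~~~~~~~~~^^^^^^^^^^^^^^
    return _quantile_unchecked(
        a, q, axis, out, overwrite_input, method, keepdims, weights)
    return _ureduce(a,
                    func=_quantile_ureduce_func,
    ...<5 lines>...
                    overwrite_input=overwrite_input,
                    method=method)
    r = func(a, **kwargs)
    result = _quantile(arr,
                       quantiles=q,
    ...<2 lines>...
                       out=out,
                       weights=wgt)
    slices_having_nans = np.isnan(arr[-1, ...])
                                  ~~~^^^^^^^^^
IndexError: index -1 is out of bounds for axis 0 with size 0
```

```bash

python3 - <<'E'
from h import *
f=grab("wrist");P=cloud(f);g=cv2.cvtColor(f["img"],cv2.COLOR_RGB2GRAY)
cv2.imwrite("pics/w3.png",f["img"][:,:,::-1])
z=f["z_map"];print(z[::60,::80].round(3));print(P[::60,::80,2].round(3))
try: print(seal(grab("top"),-.005,.03))
except Exception as e: print(e)
for p in ((.43,-.15),(.425,.03)):print(need([*p,.0225]))
E
```

```text
[[0.146 0.146 0.146 0.146 0.146 0.068 0.    0.   ]
 [0.153 0.153 0.153 0.154 0.153 0.073 0.053 0.051]
 [0.16  0.16  0.    0.16  0.16  0.109 0.072 0.053]
 [0.169 0.169 0.168 0.169 0.169 0.169 0.168 0.169]
 [0.178 0.177 0.178 0.178 0.178 0.178 0.179 0.179]
 [0.188 0.187 0.188 0.189 0.188 0.171 0.174 0.187]
 [0.2   0.199 0.2   0.199 0.199 0.2   0.2   0.201]
 [0.2   0.214 0.089 0.084 0.213 0.083 0.09  0.213]]
[[-0.001 -0.    -0.001 -0.001 -0.001  0.09   0.168  0.168]
 [-0.001 -0.001 -0.001 -0.002 -0.001  0.088  0.11   0.112]
 [-0.001 -0.     0.168  0.    -0.001  0.053  0.092  0.112]
 [-0.001 -0.001 -0.    -0.001 -0.001 -0.001 -0.001 -0.001]
 [-0.    -0.    -0.001 -0.001 -0.001 -0.    -0.002 -0.002]
 [-0.     0.    -0.001 -0.001 -0.     0.015  0.012 -0.   ]
 [-0.    -0.    -0.001 -0.    -0.    -0.001 -0.001 -0.002]
 [ 0.01  -0.001  0.097  0.101 -0.001  0.102  0.097 -0.001]]
(array([ 0.47906391, -0.24570757]), 1479, array([0.00811347, 0.04108911, 0.09289695]))
[ 0.478 -0.71  -0.003]
[ 1.265 -1.147 -0.003]
```

View pics/w3.png

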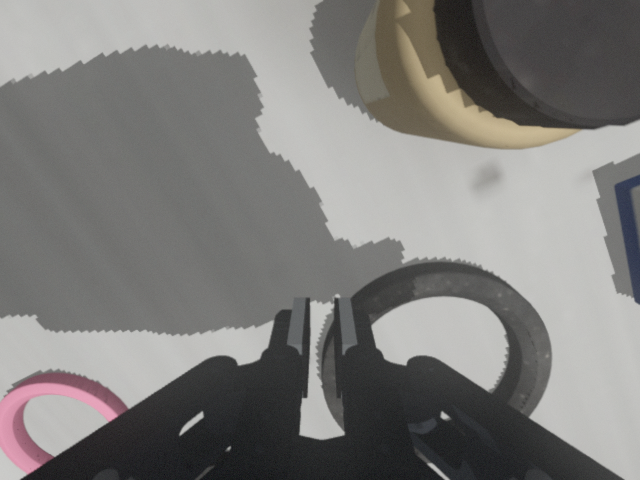

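```bash

python3 - <<'E'
from h import *
f=grab("wrist"); s=bot.observe();print(s["position"],s["force"],seal(f),seal(f,.01,.02))
P=cloud(f);k=(P[:,:,2]>.006)&(P[:,:,2]<.025);k[:, :300]=0;k[:250]=0;q=P[k];print(len(q),q.min(0),q.max(0))
for h in (0,.017):
  print(cv2.projectPoints(np.array(s["position"]-[0,0,h]).reshape(1,3),np.array(f["rvec"],float),np.array(f["tvec"],float),f["K"],f["D"])[0].ravel())
# lowest finger points: dark near tcp
d=np.hypot(P[:,:,0]-s["position"][0],P[:,:,1]-s["position"][1]); kk=(d<.02)&(P[:,:,2]>.003)&(P[:,:,2]<.06)
v,u=np.nonzero(kk);i=np.argsort(P[v,u,2])[:12]
print(np.c_[u[i],v[i],P[v[i],u[i]]].round(3))
E
```

```text
[ 0.51191556 -0.30050033  0.0218711 ] [-0.29123766 -0.11827851  1.69917119] (array([ 0.54230612, -0.35775875]), 9200, array([0.04199169, 0.05077036, 0.05765885])) (array([ 0.5426298 , -0.35875421]), 8006, array([0.04264106, 0.05100804, 0.05708586]))
10555 [ 0.48595121 -0.41486457  0.0060026 ] [ 0.65352233 -0.30412967  0.01680196]
[320.65473993 313.33273446]
[320.74439806 295.90938568]
[[ 3.52e+02  2.94e+02  5.26e-01 -3.08e-01  3.00e-03]
 [ 3.53e+02  2.94e+02  5.26e-01 -3.08e-01  3.00e-03]
 [ 3.50e+02  2.97e+02  5.24e-01 -3.08e-01  3.00e-03]
 [ 3.60e+02  2.88e+02  5.31e-01 -3.06e-01  3.00e-03]
 [ 3.33e+02  3.17e+02  5.12e-01 -3.15e-01  3.00e-03]
 [ 3.53e+02  2.93e+02  5.26e-01 -3.07e-01  3.00e-03]
 [ 3.27e+02  3.28e+02  5.06e-01 -3.19e-01  3.00e-03]
 [ 3.56e+02  2.92e+02  5.28e-01 -3.07e-01  3.00e-03]
 [ 3.51e+02  2.95e+02  5.25e-01 -3.08e-01  3.00e-03]
 [ 3.30e+02  3.23e+02  5.09e-01 -3.17e-01  3.00e-03]
 [ 3.51e+02  2.96e+02  5.25e-01 -3.08e-01  3.00e-03]
 [ 3.54e+02  2.94e+02  5.27e-01 -3.08e-01  4.00e-03]]
```

The picture and the fit show that the ring has not moved. The fingers, at about (322,300), now overlap its rim. I'll take a side look from the scene camera before moving again.

```bash

python3 - <<'E'
from h import *
f=grab("scene"); s=bot.observe();p=s["position"]
uv=cv2.projectPoints(np.array([p-[0,0,.017],[.5423,-.358,.016]]),np.array(f["rvec"],float),np.array(f["tvec"],float),f["K"],f["D"])[0].reshape(-1,2);print(uv)
u,v=uv.mean(0).astype(int)
a=cv2.resize(f["img"][v-45:v+45,u-60:u+60],(800,600),interpolation=cv2.INTER_CUBIC);cv2.imwrite("pics/s4.png",a[:,:,::-1]);print(u-60,v-45)
E
```

```text
[[366.26965652 300.34609662]
 [392.57975676 299.377203  ]]
319 254
```

View pics/s4.png

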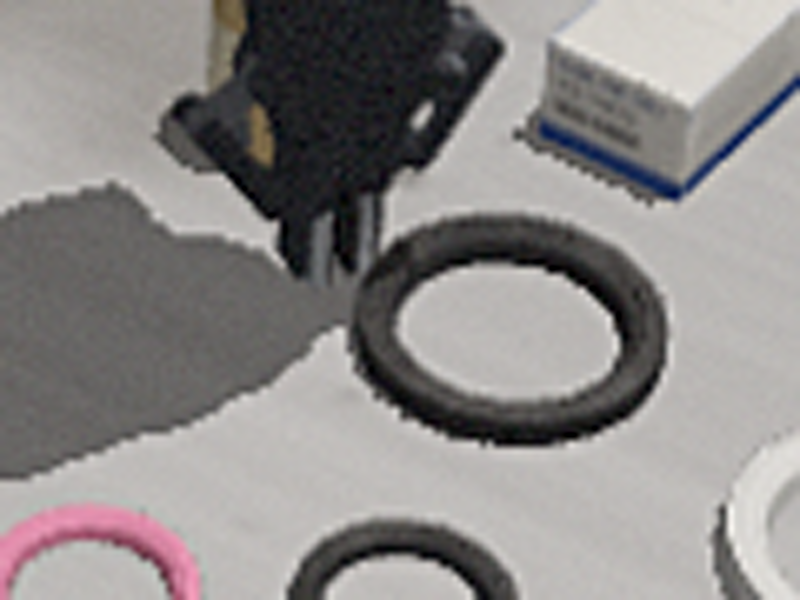

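The scene crop shows the fingers standing outside the ring. The pad bottoms are near crop (325,282), about 4 px above where I predicted the tips. I'll measure the real tip height from depth.

```bash

python3 - <<'E'
from h import *
f=grab("wrist");P=cloud(f);R=Ro.from_euler('xyz',bot.observe()["tool_rot"]);T=R.inv().apply((P.reshape(-1,3)-bot.observe()["position"])).reshape(P.shape)
for u in (285,303,318,343,362):
    print(u,[(v,*(T[v,u]*1e3).round(0).astype(int)) for v in range(285,430,12)])
E
```

```text
285 [(285, np.int64(3), np.int64(-18), np.int64(22)), (297, np.int64(-3), np.int64(-18), np.int64(22)), (309, np.int64(8), np.int64(-15), np.int64(-11)), (321, np.int64(8), np.int64(-14), np.int64(-21)), (333, np.int64(8), np.int64(-13), np.int64(-29)), (345, np.int64(13), np.int64(-11), np.int64(-43)), (357, np.int64(13), np.int64(-11), np.int64(-50)), (369, np.int64(13), np.int64(-10), np.int64(-56)), (381, np.int64(13), np.int64(-10), np.int64(-61)), (393, np.int64(18), np.int64(-8), np.int64(-72)), (405, np.int64(18), np.int64(-8), np.int64(-75)), (417, np.int64(18), np.int64(-8), np.int64(-79)), (429, np.int64(18), np.int64(-7), np.int64(-83))]
303 [(285, np.int64(3), np.int64(-9), np.int64(23)), (297, np.int64(12), np.int64(-7), np.int64(-7)), (309, np.int64(12), np.int64(-7), np.int64(-17)), (321, np.int64(12), np.int64(-6), np.int64(-26)), (333, np.int64(12), np.int64(-6), np.int64(-35)), (345, np.int64(11), np.int64(-6), np.int64(-40)), (357, np.int64(7), np.int64(-6), np.int64(-42)), (369, np.int64(1), np.int64(-6), np.int64(-40)), (381, np.int64(-3), np.int64(-6), np.int64
[... 1448 characters left out ...]
0)), (429, np.int64(-74), np.int64(12), np.int64(8))]
362 [(285, np.int64(5), np.int64(20), np.int64(19)), (297, np.int64(3), np.int64(19), np.int64(9)), (309, np.int64(8), np.int64(17), np.int64(-11)), (321, np.int64(8), np.int64(16), np.int64(-19)), (333, np.int64(8), np.int64(15), np.int64(-28)), (345, np.int64(14), np.int64(14), np.int64(-44)), (357, np.int64(13), np.int64(13), np.int64(-50)), (369, np.int64(12), np.int64(13), np.int64(-55)), (381, np.int64(13), np.int64(12), np.int64(-60)), (393, np.int64(18), np.int64(11), np.int64(-71)), (405, np.int64(17), np.int64(10), np.int64(-75)), (417, np.int64(18), np.int64(10), np.int64(-79)), (429, np.int64(17), np.int64(10), np.int64(-82))]
```

The pad bottoms are near or behind the TCP, so the tips were about 20 mm up. They passed over the ring without touching it. I'll go back over the hole and descend, feeling for the bench.

```bash

python3 -c "
from h import *
print(need([.5425,-.359,.06]))"
python3 -m inch '[[0,0,-0.1,0,0,0,0.12],[0,0,-0.19,0,0,0,0.12],[-0.095,0.14,-0.19,0,0,0,0.12],[-0.187,0.265,-0.19,0,0,0,0.12],[-0.187,0.265,-0.19,0,0,0,0.12],[-0.187,0.265,-0.1,0,0,0,0.12],[-0.187,0.265,-0.02,0,0,0,0.12],[-0.187,0.265,0.01,0,0,0,0.12],[-0.187,0.265,0.025,0,0,0,0.12],[-0.187,0.265,0.025,0,0,0,0.12]]'
cat >> h.py <<'E'
def tip():  # lowest pad point in tool z from wrist depth + seal
    f=grab("wrist");P=cloud(f);s=bot.observe();R=Ro.from_euler('xyz',s["tool_rot"])
    T=R.inv().apply((P.reshape(-1,3)-s["position"])).reshape(P.shape)
    k=(abs(T[:,:,0]-11.5e-3)<.0035)&(abs(T[:,:,1])<.014)&(P[:,:,2]>.004)&(T[:,:,2]>-.03)
    print("tcp",s["position"].round(4),"F",np.round(s["force"],1),"pad low tool z",np.percentile(T[k][:,2],[90,98,100]).round(4) if k.any() else None,"world z",P[k][:,2].min().round(4) if k.any() else None)
    return f
E
python3 -c "
from h import *
f=tip();print(seal(f))"
```

```text
[-0.188  0.271 -0.191]
clock: 5.85
position: [0.5416, -0.358, 0.0168]
tool_rot: [-3.142, 0.0, 1.091]
force: [-0.3, -1.2, 0.2]
grip_width: 0.01
finger_force: 0.0
tcp [ 0.5417 -0.358   0.017 ] F [ 0.2 -0.5  0.7] pad low tool z [-0.0098 -0.007  -0.0056] world z 0.0226
(array([ 0.54561816, -0.36034679]), 17109, array([0.04226783, 0.05002488, 0.10843221]))
```

```bash

python3 -m inch '[[0,0,0.01,0,0,0,0.12],[0,0,0.02,0,0,0,0.12],[0,0,0.03,0,0,0,0.12],[0,0,0.04,0,0,0,0.12],[0,0,0.04,0,0,0,0.12]]'
python3 -c "
from h import *
f=tip();print(seal(f))
s=bot.observe();uv=cv2.projectPoints(np.array([s['position']]),np.array(f['rvec'],float),np.array(f['tvec'],float),f['K'],f['D'])[0].ravel();print(uv,-f['R'].T@f['t'])
cv2.imwrite('pics/w5.png',f['img'][:,:,::-1])"
```

```text
clock: 6.52
position: [0.5415, -0.358, 0.0086]
tool_rot: [-3.141, -0.0, 1.091]
force: [0.6, -0.2, 0.2]
grip_width: 0.0102
finger_force: 0.0
tcp [ 0.5415 -0.358   0.0087] F [-0.7  0.1  0.1] pad low tool z [-0.0097 -0.0072 -0.0059] world z 0.0146
(array([ 0.5457954 , -0.36054218]), 18092, array([0.04193679, 0.05010646, 0.1087754 ]))
[320.4570261  313.16787591] [ 0.58022515 -0.28489399  0.15496647]
```

View pics/w5.png

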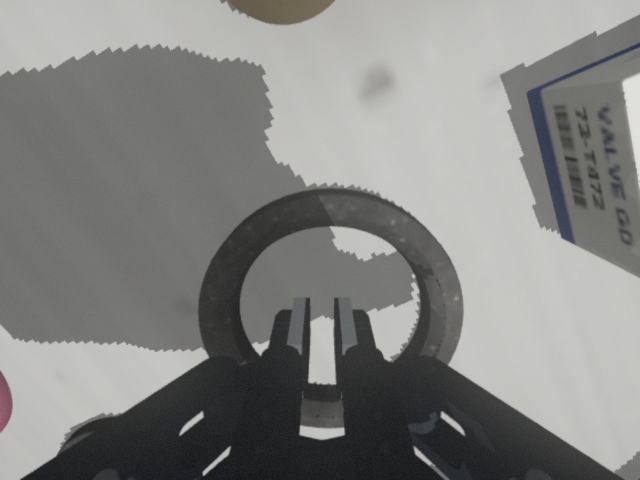

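The fingers are centred in the hole, with the pad tips at (325,298), and still about 14 mm up. I'll go lower.

```bash

python3 -m inch '[[0,0,0.01,0,0,0,0.12],[0,0,0.02,0,0,0,0.12],[0,0,0.03,0,0,0,0.12],[0,0,0.037,0,0,0,0.12],[0,0,0.037,0,0,0,0.12]]'
python3 -c "
from h import *
f=tip();
for p in ((.43,-.15),(.425,.03)):print(need([*p,.0]))"
```

```text
clock: 7.2
position: [0.5415, -0.358, 0.0013]
tool_rot: [-3.141, 0.0, 1.091]
force: [-0.4, 0.1, -1.6]
grip_width: 0.0104
finger_force: 0.0
tcp [ 0.5416 -0.358   0.0014] F [-0.6 -0.4  0.7] pad low tool z [-0.0098 -0.0074 -0.0057] world z 0.007
[ 0.665 -0.975  0.007]
[ 1.452 -1.413  0.007]
```

```bash

python3 -m inch '[[0.02,-0.03,0.005,0,0,0,0.12],[0.04,-0.06,0.005,0,0,0,0.12],[0.055,-0.08,0.005,0,0,0,0.12],[0.067,-0.1,0.005,0,0,0,0.12],[0.08,-0.12,0.005,0,0,0,0.12],[0.093,-0.14,0.005,0,0,0,0.12],[0.107,-0.16,0.005,0,0,0,0.12],[0.12,-0.18,0.005,0,0,0,0.12],[0.133,-0.2,0.005,0,0,0,0.12]]'
python3 -c "
from h import *
f=tip();print(seal(f),seal(f,.01,.0175))
for p in ((.43,-.15),(.425,.03)):print(need([*p,.0]))"
```

```text
clock: 8.38
position: [0.5182, -0.3157, 0.0004]
tool_rot: [3.142, -0.0, 1.091]
force: [0.1, -1.2, 0.6]
grip_width: 0.0104
finger_force: 0.7
tcp [ 5.180e-01 -3.151e-01  4.000e-04] F [ 0.7 -0.3  1.1] pad low tool z [-0.0098 -0.0072 -0.0058] world z 0.0061
(array([ 0.5321216 , -0.33356052]), 17055, array([0.02489198, 0.04971232, 0.05664695])) (array([ 0.53203616, -0.33401868]), 14925, array([0.03535501, 0.05021283, 0.05639662]))
[ 0.529 -0.771  0.002]
[ 1.316 -1.209  0.003]
```

```bash

python3 -m inch '[[0.03,-0.043,0,0,0,0,0.12],[0.06,-0.086,0,0,0,0,0.12],[0.09,-0.13,0,0,0,0,0.12],[0.12,-0.173,0,0,0,0,0.12],[0.15,-0.216,0,0,0,0,0.12],[0.18,-0.26,0,0,0,0,0.12],[0.21,-0.303,0,0,0,0,0.12],[0.24,-0.346,0,0,0,0,0.12],[0.27,-0.39,0,0,0,0,0.12],[0.3,-0.433,0,0,0,0,0.12],[0.33,-0.476,0,0,0,0,0.12],[0.36,-0.52,0,0,0,0,0.12],[0.39,-0.563,0,0,0,0,0.12],[0.42,-0.606,0,0,0,0,0.12],[0.45,-0.65,0,0,0,0,0.12],[0.48,-0.695,0,0,0,0,0.12],[0.51,-0.74,0,0,0,0,0.12],[0.53,-0.775,0,0,0,0,0.12]]'
python3 -c "
from h import *
f=tip();print(seal(f),seal(f,.01,.0175))
for p in ((.425,.04),):print(need([*p,.0]))"
```

```text
clock: 10.68
position: [0.4295, -0.1497, 0.0004]
tool_rot: [-3.141, -0.0, 1.091]
force: [0.3, -0.0, 0.5]
grip_width: 0.0105
finger_force: 0.6
tcp [ 4.29e-01 -1.49e-01  4.00e-04] F [ 0.5  0.9 -0.7] pad low tool z [-0.0099 -0.0074 -0.0054] world z 0.0058
(array([ 0.44654818, -0.16517574]), 18105, array([0.02340599, 0.04993745, 0.05649143])) (array([ 0.44660332, -0.16541816]), 16215, array([0.03490762, 0.05039134, 0.05659917]))
[ 0.829 -0.453  0.002]
```

```bash

python3 -m inch '[[0.038,-0.035,0,0,0,0,0.12],[0.076,-0.07,0,0,0,0,0.12],[0.114,-0.105,0,0,0,0,0.12],[0.152,-0.14,0,0,0,0,0.12],[0.19,-0.176,0,0,0,0,0.12],[0.228,-0.211,0,0,0,0,0.12],[0.266,-0.246,0,0,0,0,0.12],[0.304,-0.28,0,0,0,0,0.12],[0.343,-0.317,0,0,0,0,0.12],[0.387,-0.34,0,0,0,0,0.12],[0.431,-0.363,0,0,0,0,0.12],[0.475,-0.386,0,0,0,0,0.12],[0.52,-0.409,0,0,0,0,0.12],[0.564,-0.432,0,0,0,0,0.12],[0.608,-0.455,0,0,0,0,0.12],[0.653,-0.478,0,0,0,0,0.12],[0.697,-0.5,0,0,0,0,0.12],[0.741,-0.524,0,0,0,0,0.12],[0.786,-0.547,0,0,0,0,0.12],[0.831,-0.571,0,0,0,0,0.12]]'
python3 -c "
from h import *
f=tip();print(seal(f),seal(f,.01,.0175))
for p in ((.445,.12),(.520,.155)):print(need([*p,.0]))"
```

```text
clock: 13.22
position: [0.4052, 0.0504, 0.0004]
tool_rot: [-3.142, 0.0, 1.091]
force: [-0.2, -1.7, 0.1]
grip_width: 0.0103
finger_force: 0.8
tcp [4.054e-01 5.180e-02 4.000e-04] F [-0.6  2.6  1.1] pad low tool z [-0.0097 -0.0074 -0.005 ] world z 0.0054
(array([0.40969565, 0.02684966]), 14175, array([0.03105575, 0.050274  , 0.05641961])) (array([0.40959318, 0.0266663 ]), 12528, array([0.03221261, 0.05064578, 0.05647211]))
[0.394 0.019 0.002]
[0.722 0.271 0.002]
```

```bash

python3 -m inch '[[0.048,-0.003,0,0,0,0,0.12],[0.096,-0.007,0,0,0,0,0.12],[0.144,-0.01,0,0,0,0,0.12],[0.192,-0.013,0,0,0,0,0.12],[0.24,-0.017,0,0,0,0,0.12],[0.288,-0.02,0,0,0,0,0.12],[0.336,-0.023,0,0,0,0,0.12],[0.384,-0.027,0,0,0,0,0.12],[0.433,-0.03,0,0,0,0,0.12],[0.47,0.005,0,0,0,0,0.12],[0.508,0.039,0,0,0,0,0.12],[0.545,0.074,0,0,0,0,0.12],[0.583,0.108,0,0,0,0,0.12],[0.62,0.143,0,0,0,0,0.12],[0.658,0.177,0,0,0,0,0.12],[0.695,0.212,0,0,0,0,0.12],[0.733,0.246,0,0,0,0,0.12],[0.77,0.281,0,0,0,0,0.12],[0.808,0.315,0,0,0,0,0.12]]'
cat >> h.py <<'E'
O=np.array([.58296,.22459]);EX=np.array([.4535,.8912]);EY=np.array([-.8912,.4535])
def G(p): d=np.array(p)[:2]-O; return np.round([d@EX,d@EY],4)
def W(x,y): return O+EX*x+EY*y
E
python3 -c "
from h import *
f=tip();a=seal(f,.008,.0185);print(a,G(a[0]),G(bot.observe()['position']))
for p in ((.01,.02),(.0,.015)):print(need([*W(*p),.0]))"
```

```text
clock: 15.65
position: [0.5364, 0.1642, 0.0004]
tool_rot: [-3.142, 0.0, 1.091]
force: [-1.0, -1.1, 0.1]
grip_width: 0.0103
finger_force: 0.5
tcp [5.376e-01 1.648e-01 5.000e-04] F [-0.5  0.4 -0.2] pad low tool z [-0.0097 -0.0073 -0.0055] world z 0.006
(array([0.52140445, 0.15078676]), 14899, array([0.03086985, 0.05063663, 0.13052217])) [-0.0937  0.0214] [-0.0739  0.0133]
[ 0.419 -0.037  0.003]
[ 0.369 -0.012  0.003]
```

```bash

python3 -m inch '[[0.045,0,0,0,0,0,0.12],[0.09,0,0,0,0,0,0.12],[0.135,0,0,0,0,0,0.12],[0.18,0,0,0,0,0,0.12],[0.225,0,0,0,0,0,0.12],[0.27,0,0,0,0,0,0.12],[0.315,0,0,0,0,0,0.12],[0.36,0,0,0,0,0,0.12],[0.39,0,0,0,0,0,0.12],[0.41,0,0,0,0,0,0.12],[0.41,0,0,0,0,0,0.12]]'
python3 -c "
from h import *
f=tip();a=seal(f,.008,.0185);print(a,G(a[0]),G(bot.observe()['position']))
import pickle;pickle.dump(f,open('w6.pkl','wb'))"
```

```text
clock: 17.08
position: [0.5737, 0.237, 0.0004]
tool_rot: [3.142, -0.0, 1.091]
force: [-0.0, 0.3, 0.2]
grip_width: 0.0101
finger_force: 0.0
tcp [5.737e-01 2.368e-01 4.000e-04] F [ 0.4 -0.4 -0.5] pad low tool z [-0.0099 -0.0074 -0.0058] world z 0.0062
(array([0.56737023, 0.21273375]), 12944, array([0.0364243 , 0.05148295, 0.09193212])) [-0.0176  0.0085] [0.0067 0.0138]
```

```bash

python3 -m inch '[[0.015,0,0,0,0,0,0.12],[0.03,0,0,0,0,0,0.12],[0.045,0,0,0,0,0,0.12],[0.057,0,0,0,0,0,0.12],[0.065,0,0,0,0,0,0.12],[0.065,0,0,0,0,0,0.12]]'
python3 -c "
from h import *
f=tip();a=seal(f,.008,.0185);print(a,G(a[0]),G(bot.observe()['position']))
cv2.imwrite('pics/w7.png',f['img'][:,:,::-1])"
```

```text
clock: 17.88
position: [0.5797, 0.2484, 0.0004]
tool_rot: [3.142, -0.0, 1.091]
force: [0.4, 0.3, 0.2]
grip_width: 0.0105
finger_force: 0.1
tcp [5.797e-01 2.484e-01 4.000e-04] F [-0.9  0.7  0.4] pad low tool z [-0.0098 -0.0074 -0.0063] world z 0.0067
(array([0.57256579, 0.22396356]), 12435, array([0.03695177, 0.05144591, 0.09013967])) [-0.0053  0.009 ] [0.0197 0.0137]
```

View pics/w7.png

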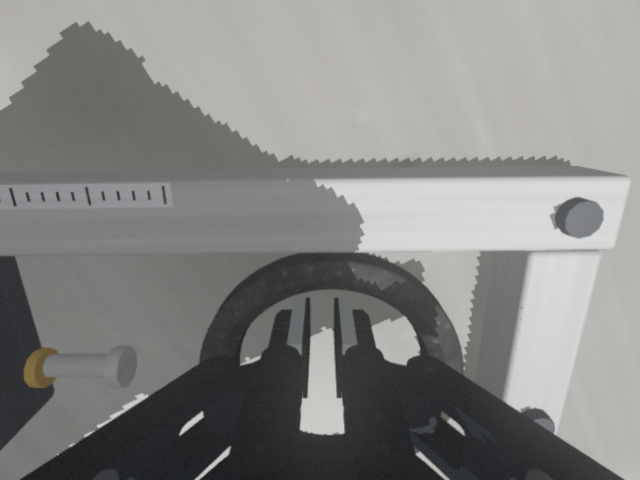

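The wrist view shows the rail edge at row ~250, just above the ring top at row 254. The anvil is on the right at column ~480, and the plunger at (120,367) is well clear. I'll seat the last few mm.

```bash

python3 -m inch '[[0.008,0,0,0,0,0,0.12],[0.016,0,0,0,0,0,0.12],[0.021,0,0,0,0,0,0.12],[0.021,0,0,0,0,0,0.12],[-0.03,0,0,0,0,0,0.12],[-0.08,0,0,0,0,0,0.12],[-0.08,0.05,0,0,0,0,0.12],[-0.08,0.09,0,0,0,0,0.12],[-0.08,0.105,0,0,0,0,0.12],[-0.08,0.115,0,0,0,0,0.12],[-0.08,0.125,0,0,0,0,0.12],[-0.08,0.135,0,0,0,0,0.12],[-0.08,0.145,0,0,0,0,0.12],[-0.08,0.145,0,0,0,0,0.12]]'
python3 -c "
from h import *
f=tip();a=seal(f,.008,.0185);print(a,G(a[0]),G(bot.observe()['position']))"
```

```text
clock: 19.68
position: [0.598, 0.2207, 0.0004]
tool_rot: [-3.141, 0.0, 1.091]
force: [0.3, -0.2, -0.2]
grip_width: 0.0101
finger_force: 0.2
tcp [5.980e-01 2.207e-01 4.000e-04] F [-0.5 -0.4  0.5] pad low tool z [-0.01   -0.0073 -0.0044] world z 0.0048
(array([0.57510409, 0.22699993]), 18854, array([0.03482482, 0.05060569, 0.09062512])) [-0.0014  0.0081] [ 0.0033 -0.0151]
```

```bash

python3 -m inch '[[0,0.007,0,0,0,0,0.12],[0,0.014,0,0,0,0,0.12],[0,0.021,0,0,0,0,0.12],[0,0.028,0,0,0,0,0.12],[0,0.028,0,0,0,0,0.12]]'
python3 -c "
from h import *
f=tip();a=seal(f,.008,.0185);print(a,G(a[0]),G(bot.observe()['position']))
P=cloud(f);q=P[(P[:,:,2]>.025)&(P[:,:,2]<.03)&(f['img'].min(2)>90)];g=(q[:,:2]-O)@np.c_[EX,EY]
r=(g[:,1]>-.03)&(g[:,1]<.06)&(g[:,0]>.03)&(g[:,0]<.1);print('rail x',np.percentile(g[r,0],[1,50,99]))
r=(g[:,0]>-.02)&(g[:,0]<.04)&(g[:,1]<-.04)&(g[:,1]>-.1);print('anvil y',np.percentile(g[r,1],[1,50,99]))"
```

```text
clock: 20.35
position: [0.6031, 0.218, 0.0004]
tool_rot: [3.142, -0.0, 1.091]
force: [-1.0, -0.1, 1.2]
grip_width: 0.01
finger_force: 0.3
tcp [6.030e-01 2.181e-01 4.000e-04] F [-0.7  0.   0.1] pad low tool z [-0.01   -0.0074 -0.0047] world z 0.0051
(array([0.5806607, 0.2253621]), 18568, array([0.03331648, 0.05046003, 0.06213938])) [-0.0004  0.0024] [ 0.0033 -0.0209]
rail x [0.05839009 0.07160377 0.08344441]
anvil y [-0.08449798 -0.07249735 -0.05932917]
```

```bash

python3 -m inch '[[0,0.004,0,0,0,0,0.12],[0,0.008,0,0,0,0,0.12],[0,0.008,0,0,0,0,0.12],[0,-0.05,0,0,0,0,0.12],[0,-0.105,0,0,0,0,0.12],[0,-0.105,0,0,0,0,0.12],[0,-0.105,-0.1,0,0,0,0.05],[0,-0.105,-0.3,0,0,0,0],[0,-0.105,-0.5,0,0,0,0],[0,-0.105,-0.6,0,0,0,0],[0,-0.105,-0.6,0,0,0,0]]'
python3 -c "
from h import *
f=tip();a=seal(f,.008,.0185);print(a,G(a[0]),G(bot.observe()['position']))
P=cloud(f);q=P[(P[:,:,2]>.087)&(P[:,:,2]<.095)];g=(q[:,:2]-O)@np.c_[EX,EY];k=np.hypot(g[:,0]-.012,g[:,1]-.158)<.03;print('post',k.sum(),(g[k].min(0)+g[k].max(0))/2 if k.any() else 0)
print(need([*W(.012,.215),.12]))"
```

```text
clock: 21.78
position: [0.5856, 0.2279, 0.1233]
tool_rot: [3.139, -0.003, 1.09]
force: [-0.1, 0.0, -0.7]
grip_width: -0.0001
finger_force: 0.0
tcp [0.5849 0.2277 0.1218] F [-0.8  0.1  0.4] pad low tool z [-0.0127 -0.0101 -0.0088] world z 0.1306
(array([0.58112063, 0.22558581]), 8187, array([0.04330099, 0.05085495, 0.09771998])) [0.0001 0.0021] [ 0.0037 -0.0003]
post 1850 [0.01187166 0.15615191]
[ 0.031 -1.077  0.008]
```

```bash

python3 -m inch '[[0.01,-0.2,-0.1,0,0,0,0],[0.02,-0.5,-0.1,0,0,0,0],[0.03,-0.8,-0.1,0,0,0,0],[0.03,-1,-0.1,0,0,0,0],[0.03,-1,-0.1,0,0,0,0],[0.03,-1,-0.1,0,0,0,0]]'
python3 -c "
from h import *
s=bot.observe();print(G(s['position']),need([*W(.012,.213),.066]))"
```

```text
clock: 22.58
position: [0.4103, 0.325, 0.1402]
tool_rot: [3.141, 0.0, 1.09]
force: [0.1, -0.3, 0.2]
grip_width: -0.0001
finger_force: 0.0
[0.0111 0.1994] [ 0.004 -0.068  0.371]
```

```bash

python3 -m inch '[[0.004,-0.068,0,0,0,0,0],[0.004,-0.068,0.15,0,0,0,0],[0.004,-0.068,0.3,0,0,0,0],[0.004,-0.068,0.36,0,0,0,0],[0.004,-0.068,0.371,0,0,0,0],[0.004,-0.068,0.371,0,0,0,0],[0.004,-0.02,0.371,0,0,0,0],[0.004,0.01,0.371,0,0,0,0],[0.004,0.03,0.371,0,0,0,0],[0.004,0.05,0.371,0,0,0,0],[0.004,0.075,0.371,0,0,0,0],[0.004,0.1,0.371,0,0,0,0],[0.004,0.125,0.371,0,0,0,0],[0.004,0.15,0.371,0,0,0,0],[0.004,0.175,0.371,0,0,0,0],[0.004,0.2,0.371,0,0,0,0],[0.004,0.225,0.371,0,0,0,0],[0.004,0.247,0.371,0,0,0,0],[0.004,0.247,0.371,0,0,0,0]]'
cat >> h.py <<'E'
def post(n="top"):
    f=grab(n);P=cloud(f);s=bot.observe();print("tcp",G(s["position"]),s["position"][2],np.round(s["force"],1))
    g=(P[:,:,:2]-O)@np.c_[EX,EY];z=P[:,:,2]
    k=(z>.036)&(z<.046)&(abs(g[:,:,0]-.0)<.018)&(g[:,:,1]>.04)&(g[:,:,1]<.22); 
    print(n,"head pts",k.sum(),np.percentile(g[k][:,1],[1,5,50,95,99]).round(4) if k.sum()>10 else "")
    k=(z>.086)&(z<.095)&(abs(g[:,:,0]-.012)<.014)&(g[:,:,1]>.06)&(g[:,:,1]<.19)
    print(n,"post pts",k.sum(),np.percentile(g[k],[1,50,99],axis=0).round(4).tolist() if k.sum()>10 else "")
    return f
E
python3 -c "
from h import *
f=post('wrist');post('top')
cv2.imwrite('pics/w8.png',f['img'][:,:,::-1])"
```

```text
clock: 24.95
position: [0.4539, 0.3037, 0.0662]
tool_rot: [-3.141, -0.0, 1.091]
force: [-1.3, 2.0, 1.2]
grip_width: 0.0002
finger_force: 1.1
tcp [0.0119 0.1509] 0.06620053616050176 [-2.2  2.4  0.4]
wrist head pts 778 [0.1081 0.1091 0.1372 0.1434 0.1439]
wrist post pts 3349 [[0.0047, 0.1143], [0.019, 0.1289], [0.0244, 0.1629]]
tcp [0.0119 0.1509] 0.0662176580857553 [ 0.1  2.3 -0.5]
top head pts 166 [0.1101 0.1114 0.1269 0.144  0.1454]
top post pts 58 [[-0.0002, 0.1159], [0.0062, 0.1301], [0.0138, 0.1613]]
```

View pics/w8.png

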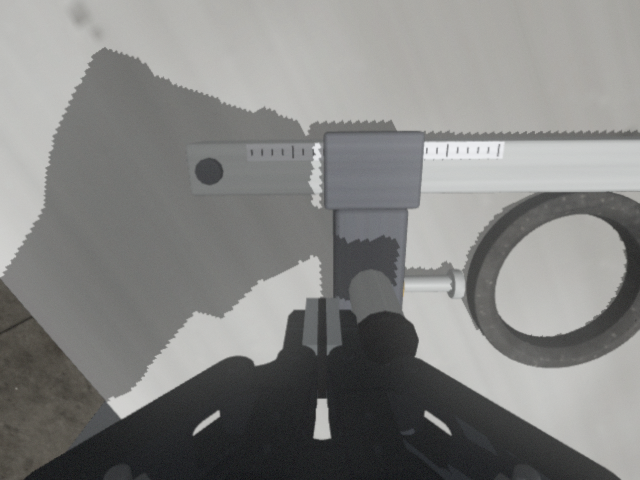

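The wrist view shows the fingers behind the post. The slide head spans columns 325–422, and the plunger tip at (462,282) is just short of the seal edge at about column 467. The head is centred at y≈127 mm, so q≈39 mm. I need about 22 mm more.

```bash

python3 -m inch '[[0,0.015,0,0,0,0,0],[0,0.03,0,0,0,0,0],[0,0.045,0,0,0,0,0],[0,0.06,0,0,0,0,0],[0,0.075,0,0,0,0,0],[0,0.09,0,0,0,0,0],[0,0.1,0,0,0,0,0],[0,0.11,0,0,0,0,0],[0,0.11,0,0,0,0,0],[0,0.05,0,0,0,0,0],[0,-0.1,0,0,0,0,0],[0,-0.2,-0.05,0,0,0,0],[0,-0.2,-0.3,0,0,0,0],[0,-0.2,-0.6,0,0,0,0],[0,0,-0.8,0,0,0,0],[0,0,-0.8,0,0,0,0],[0,0,-0.8,0,0,0,0]]'
python3 -c "
from h import *
f=post('wrist');post('top')
P=cloud(f);gg=cv2.cvtColor(f['img'],cv2.COLOR_RGB2GRAY);g=(P[:,:,:2]-O)@np.c_[EX,EY]
k=(P[:,:,2]>.009)&(P[:,:,2]<.0185)&(np.hypot(g[:,:,0],g[:,:,1])<.066)&(gg<110)
c,r=cv2.minEnclosingCircle(g[k].astype(np.float32));q=g[k]
from scipy.optimize import least_squares
r2=least_squares(lambda c:np.linalg.norm(q-c,axis=1)-.0505,[0,0],loss='soft_l1',f_scale=.003).x
print('seal',k.sum(),c,r,r2,np.percentile(np.linalg.norm(q-r2,axis=1),[2,98]))
cv2.imwrite('pics/w9.png',f['img'][:,:,::-1])"
```

```text
clock: 27.18
position: [0.4532, 0.3034, 0.2262]
tool_rot: [-3.141, 0.0, 1.091]
force: [-0.3, 0.9, -0.6]
grip_width: 0.0002
finger_force: 0.0
tcp [0.0113 0.1518] 0.2256998275767951 [ 0.9  0.5 -0.6]
wrist head pts 530 [0.0873 0.0892 0.1162 0.122  0.1225]
wrist post pts 793 [[0.0006, 0.0929], [0.013, 0.105], [0.0243, 0.1168]]
tcp [0.0114 0.1519] 0.22549343270414815 [-0.1  0.4  0.4]
top head pts 169 [0.0885 0.0896 0.1058 0.1223 0.1236]
top post pts 85 [[-0.0005, 0.0947], [0.0127, 0.1064], [0.0237, 0.1182]]
seal 4604 (-4.390493268147111e-05, 6.6660495576797985e-06) 0.065836101770401 [-0.00092039 -0.00085625] [0.0438313  0.06201685]
```

View pics/w9.png

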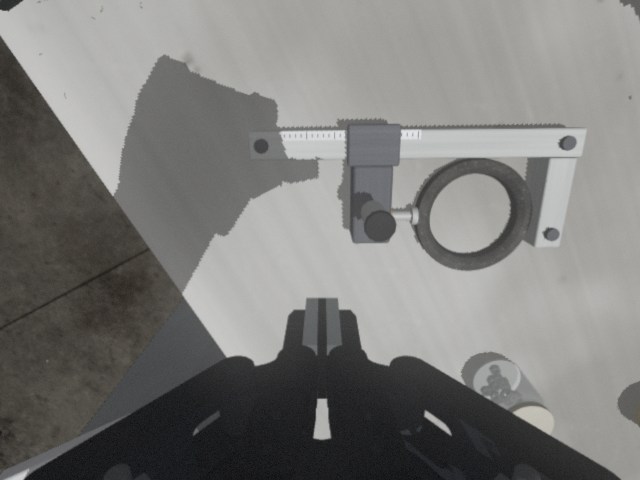

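The view shows the seal seated against both the rail and the anvil. The plunger, at (408,215), touches it and is pressed in about 10–11 mm (q≈60.5 mm). The arm is clear of everything, so I'm handing in.

```bash
python3 -c "
from workcell import bot
print(bot.job_done())"
```

```text
the job is handed in; nothing more can be done
None
```

The job is handed in, with no verdict returned: the seal measured within about 1 mm of its seat against the back rail and the anvil, and the plunger was pressed in about 10–11 mm, at about 27 s on the clock; I did not re-measure the jars and box afterwards.

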